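Fetch the bulb from behind the torch, funnel and can

TASK

Fetch the white reflector bulb from the back of the shelf bay: first stand the torch, the orange funnel and the blue spray can that crowd it all together on the grey mat, without shifting the bulb, and then set the bulb, brass cap up, in the middle of the empty green-rimmed tray. After that, put the torch, the funnel and the can each back exactly where it stood at the start. Keep all of them upright throughout, and leave the amber bulb in the blue-rimmed tray and the roll of red tape undisturbed.

Things in the scene. Friction and masses are not known exactly. Their poses are not given: they have to be found in the camera images.
- torch: Loose black torch standing upright on its lens end. Origin: centre of its underside, z up, round about z. Head 52 mm diameter to 35 mm height, narrowing to a round barrel 34 mm in diameter from 55 to 132 mm height (grip it there, about 115 mm up), then a 28 mm twist knob with a grey bar, to 157 mm. About 0.2 kg. Starts in one of the three places round the bulb (see bay).
- funnel: Loose orange plastic funnel standing mouth down. Origin: centre of its underside, z up, round about z. Rim 76 mm diameter at the bottom, cone up to 72 mm height, then a straight round spout 18 mm in diameter up to 136 mm height (grip it there, about 108 mm up). About 0.05 kg. It starts in one of the three places round the bulb.
- can: Loose blue spray can with a paper band and a yellow cap, standing upright. Origin: centre of its underside, z up, round about z. 52 mm diameter up to 140 mm height (grip it about 118 mm up); cap 34 mm wide up to 163 mm. About 0.22 kg. It starts in one of the three places round the bulb.
- bulb: Loose white reflector bulb standing on its flat face, brass cap up: the thing to fetch. Origin: centre of that face (underside), z up, round about z. 50 mm diameter at the bottom, narrowing to 24 mm at 60 mm height; above that the round cap, 16 mm in diameter, up to 85 mm (88 mm with its contact); grip it about 76 mm up. 0.06 kg. It starts at the bay's origin, within 3 mm.
- bay: Fixed brown board, 175 (x) by 240 (y) by 4 mm, with a clear fence 78 mm high at x = +46 mm; open elsewhere. Origin: underside, at the bulb's place; -x points roughly at the robot. Torch, funnel and can stand on it, in any arrangement, at (-72, 0), (0, 70), (0, -70) mm, within 3 mm. Fingers fit best closing along bay y for the first place and (once cleared) the bulb, along bay x for the other two.
- side_mat: Fixed grey mat, 220 by 220 mm, 3 mm thick, to the left or the right of the bay: the side area where the three things wait. Origin: centre of its underside; x and y along its edges. Things whose centres are 110 mm apart on it leave room for the gripper.
- tray_green: Fixed empty clear plastic tray with a green rim, 100 by 100 mm outside, 30 mm high, walls and floor 3 mm thick, standing on a 4 mm board on the other side of the bay from the mat. Origin: centre of its underside. The bulb's new place is the middle of its floor.
- tray_blue: Fixed clear plastic tray with a blue rim, the same size as the green one, on the same board 120 mm from it (centre to centre), already holding the amber bulb. Origin: centre of its underside. Nothing to do there.
- amber_bulb: Bystander: loose amber glass reflector bulb of the same shape and size as the white one, standing cap up in the blue-rimmed tray. Origin: centre of its underside. Leave it alone.
- tape: Bystander: loose roll of red tape lying flat on the work surface between the robot and the bay, 70 mm diameter, hole 48 mm, 18 mm high. Origin: centre of its underside. Leave it alone.

How it is judged:
By the outcome, as a careful person would: the job done as asked, in the order asked, and still so for the second after the job is handed in, with the robot touching nothing.
It also fails if it takes over 138 s, if anything falls off the work surface, if the arm or the gripper's body presses on something with over 40 N, if the wrist force passes 120 N, or if a joint passes its speed limit or range.

ROBOT

A 6-joint arm with a two-finger parallel gripper is mounted at the origin on the work surface. World frame = base frame: x ahead of the robot, y to its left, z up, the work surface at z = 0. Lengths are in mm, angles in rad, forces in N, time in s.
With the tool pointing down it reaches from about 425 to 950 mm from the base axis. Payload 14.7 kg.
Tool frame: the origin (TCP) lies between the finger pads; the fingertips stand 11 mm ahead of it and the grasp point (between the pads) lies 8 mm behind it; z points along the fingers, y is the line along which they close (so a half turn about z gives the same grasp; the last joint's range is limited). The gripper opens to 85 mm and grips with 20 to 120 N. Pads are 22 mm wide; open, the fingers measure 114 mm over their backs; the gripper's body (76 mm by 85 mm) begins 54 mm behind the grasp point. The pads swing forward as they close: fully open they stand 13 mm farther back than shut.
Start: joints at [1.225, 0.48, 1.596, -0, 1.065, -0.047], TCP at [191.319, 621.2, 242.297] pointing down, gripper open.
Joint ranges: [-2.75, 2.75], [-0.82, 2.05], [0.23, 2.67], [-1.56, 4.7], [0.09, 2.69], [-2.92, 2.92]. Speed limits (rad/s): [1.89, 1.89, 2.39, 3.01, 3.01, 3.01].

INTERFACE

Orientations are given as a unit quaternion [w, x, y, z].
In Python, from rig import read_state, read_camera, finish_job gives the robot as it stands.
- The arm moves only by the tool servo_tool, never from a script. Its arguments are lists of equal length, an entry for each row: "dp": the shift along the world's x, y, z in mm, a list of three; "rotation": the turn, a rotation vector about the world's x, y, z in rad, a list of three. A call has 1 to 10 rows; each row shifts and turns the commanded pose from where the row before left it; what a row does not reach is not made up. A row lasts 1/12 s, in which the tool goes at most 41.7 mm and 7.16 degrees, less where a joint would pass 70% of its speed; a pose out of reach is approached as far as the arm can. A call with a gripper value outside its range is refused whole. "gripper" is the closure, from 0 (fully open) to 1 (shut), set as the call begins (left out, the last holds). The fingers move at their own pace and stop on an object; "force" is the grip in N (left out, the last holds). Time passes only in rows, so rows that do not move let the fingers close. It gives the time, the measured TCP pose, the force, the opening and the grip force at its end, in the units of the state.
- read_state(): the state, without advancing time (a new reading comes with each control period).
- read_camera(name): name is "scene" or "side" or "wrist"; returns a dict with "image" (480x640x3 uint8, red, green, blue), "intrinsics" (3x3 intrinsics, pixels), "D" ([k1, k2, p1, p2, k3] as OpenCV has them; the pictures are not rectified), "xyz" and "rotation" of the camera in the world; the wrist camera has in their place "T_tool_cam" (4x4, takes a point from camera to tool coordinates, whose origin is the TCP and whose axes are the flange's). Camera axes: x right, y up, looking along -z (the intrinsics and any distortion apply to the point x, -y, -z); pixel columns grow to the right and rows downward; lengths in mm; the calibration is good to about 2 mm. A picture is of the moment at which its call begins: read the wrist's pose just before it. There is no depth.
- finish_job(): hands the job in; it is judged then, once.
The state is a dict: "time_s": time; "qpos": joint angles; "joint_vel": joint speeds; "joint_torque": joint torques, N m; "ee_pos": TCP position; "orientation": TCP orientation; "ft_force": force on the tool from outside, world axes, zero at the start; "wrist_torque": the same for the moment, N m; "width": finger opening in mm; "gripper_force": force on a finger pad.
Only numpy, scipy, OpenCV 4.12 (cv2) and the standard library are available. Lean on these libraries where they do the work, as an engineer would, in place of code of your own. Each camera call takes 0.05 s, during which the arm holds its last target. There are 200 camera calls.

## Working session

There is one attempt and no reset: what is moved stays moved. The work goes in short steps, Python scripts to look and compute and a tool call to move; the robot and the scene stay as the last step left them, time stands still between calls to the robot, and variables do not carry over. Pictures are saved under pics/ and viewed, at most 14 in all, crops included, and the job is handed in when it is done.

Besides the shell and the picture viewer there is one more tool, called as name(argument=value, ...) on one line, values as JSON. servo_tool: Moves the arm, as the interface text tells. Its arguments: {"type":"object","properties":{"dp":{"type":"array"},"rotation":{"type":"array"},"gripper":{"type":"number"},"force":{"type":"number"}},"required":["dp","rotation"]}

```bash
mkdir -p pics; ls; python3 - <<'E'
from rig import *
import cv2
s=read_state();print({k:s[k] for k in('time_s','qpos','ee_pos','orientation','width')})
for n in('scene','side','wrist'):
    c=read_camera(n);cv2.imwrite(f'pics/{n}0.png',c['image'][:,:,::-1])
    print(n,c['intrinsics'],c['D'],c.get('xyz'),c.get('rotation'),c.get('T_tool_cam'))
E
```

```text
pics
{'time_s': 0.0, 'qpos': array([ 1.22538515e+00,  4.80838862e-01,  1.59687479e+00, -1.54279893e-05,
        1.06508819e+00, -4.66168580e-02]), 'ee_pos': array([191.19960981, 620.82684528, 241.6674779 ]), 'orientation': array([-1.11134666e-04,  1.48838309e-01,  9.88861362e-01, -5.94331306e-04]), 'width': 85.51130118828519}
scene [[528.01680199   0.         327.40910915]
 [  0.         528.01680199 238.64030459]
 [  0.           0.           1.        ]] [0.02682916 0.         0.         0.         0.        ] [1126.10502074 -209.60355171  723.88723323] [0.76177632 0.30177142 0.21380029 0.53190252] None
side [[448.47001001   0.         318.01347322]
 [  0.         448.47001001 243.68321767]
 [  0.           0.           1.        ]] [-0.07551075  0.          0.          0.          0.        ] [ 310.54590645 -670.21039916  663.48562755] [ 0.901275    0.41141044 -0.06342228 -0.12009345] None
wrist [[350.57763813   0.         322.16298827]
 [  0.         350.57763813 243.38549375]
 [  0.           0.           1.        ]] [-0.07018595  0.          0.          0.          0.        ] None None [[-1.99393303e-04  9.52342560e-01  3.05030505e-01  7.81511763e+01]
 [ 9.99999770e-01  3.87489968e-04 -5.56108087e-04 -6.30105371e-01]
 [-6.47801659e-04  3.05030324e-01 -9.52342418e-01 -1.31939785e+02]
 [ 0.00000000e+00  0.00000000e+00  0.00000000e+00  1.00000000e+00]]
```

View pics/scene0.png

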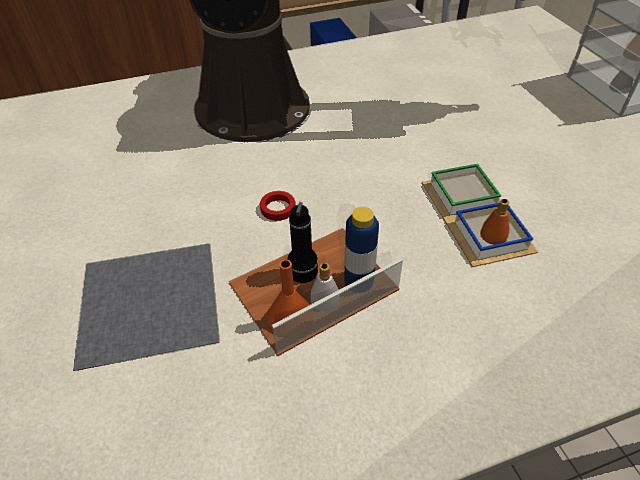

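View pics/side0.png

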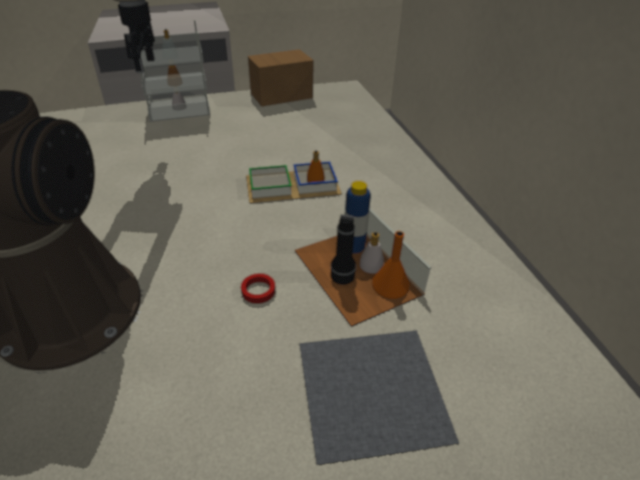

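View pics/wrist0.png

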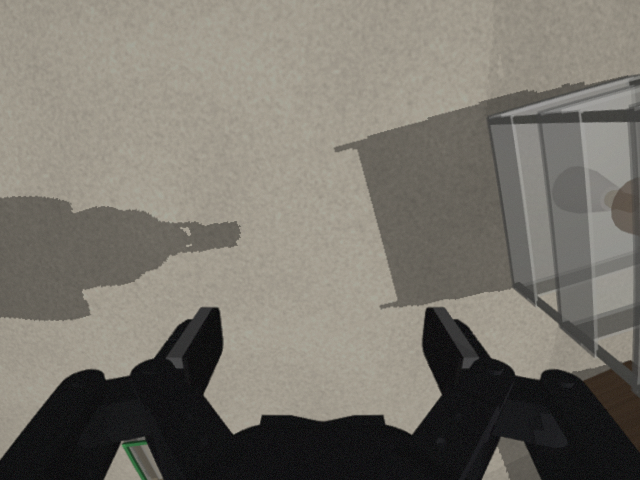

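```bash
cat > h.py <<'E'
from rig import *
import numpy as np, cv2
from scipy.spatial.transform import Rotation as R
from scipy.optimize import least_squares
F=np.diag([1.,-1,-1])
def q2R(q): return R.from_quat(np.r_[q[1:],q[0]]).as_matrix()
def cam(n):
    s=read_state();c=read_camera(n)
    if n=='wrist':
        T=np.eye(4);T[:3,:3]=q2R(s['orientation']);T[:3,3]=s['ee_pos'];T=T@c['T_tool_cam']
        Rc,t=T[:3,:3],T[:3,3]
    else: Rc,t=q2R(c['rotation']),c['xyz']
    return dict(R=Rc@F,t=np.array(t),K=c['intrinsics'],D=np.array(c['D']),img=c['image'])
def ray(c,uv):
    p=cv2.undistortPoints(np.array([[uv]],float),c['K'],c['D'])[0,0]
    d=c['R']@np.r_[p,1];return d/np.linalg.norm(d)
def onz(c,uv,z):
    d=ray(c,uv);return c['t']+d*(z-c['t'][2])/d[2]
def tri(obs):
    A=np.zeros((3,3));b=np.zeros(3)
    for c,uv in obs:
        d=ray(c,uv);P=np.eye(3)-np.outer(d,d);A+=P;b+=P@c['t']
    X=np.linalg.solve(A,b)
    return X,[round(np.linalg.norm(np.cross(X-c['t'],ray(c,uv))),1) for c,uv in obs]
def proj(c,X):
    rv,_=cv2.Rodrigues(c['R'].T);return cv2.projectPoints(np.array(X,float).reshape(-1,1,3),rv,-c['R'].T@c['t'],c['K'],c['D'])[0][:,0]
def save(c,name,box=None,k=1):
    im=c['img'][:,:,::-1]
    if box: x0,y0,x1,y1=box;im=im[y0:y1,x0:x1]
    cv2.imwrite('pics/'+name,cv2.resize(im,None,fx=k,fy=k,interpolation=cv2.INTER_CUBIC))
E
python3 - <<'E'
from h import *
a=cam('scene');b=cam('side')
save(a,'sc1.png',(225,190,415,360),3.5)
save(b,'sd1.png',(285,170,445,330),3.7)
E
```

```text
(no output)
```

View pics/sc1.png

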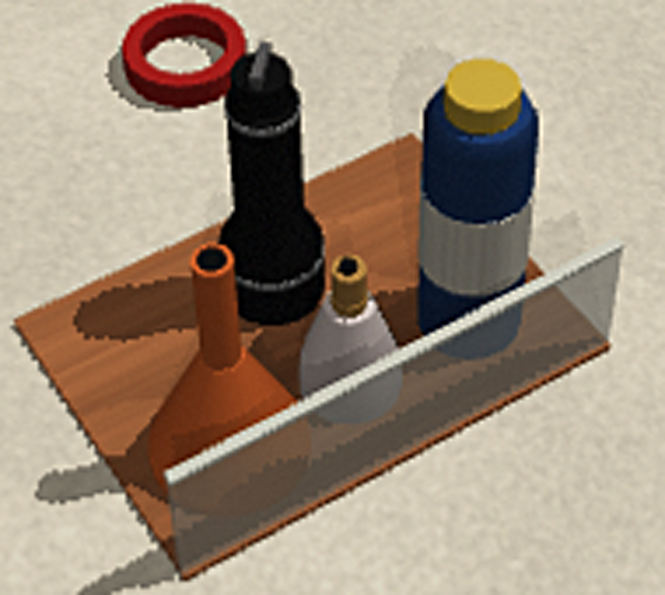

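View pics/sd1.png

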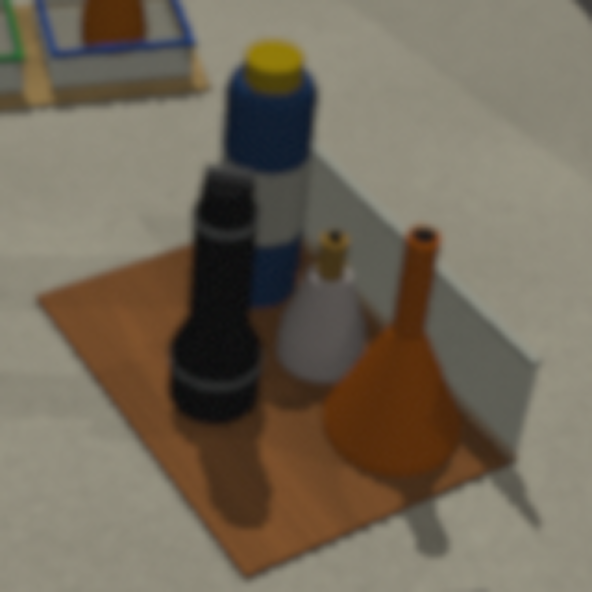

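```bash
python3 - <<'E'
from h import *
np.set_printoptions(precision=1,suppress=True)
a=cam('scene');b=cam('side')
s=lambda u,v:(225+(u+.5)/3.5-.5,190+(v+.5)/3.5-.5)
d=lambda u,v:(285+(u+.5)/3.7-.5,170+(v+.5)/3.7-.5)
f=lambda u,v:(u,v)
for n,p,q in [('fun',s(213,261),d(424,235)),('bulb',s(348,265),d(336,238)),('cantop',s(484,78),d(274,55)),('torchtop',s(262,68),d(231,180)),
 ('board nr',s(15,323),d(247,577)),('board nl',s(413,135),d(38,298)),('board fr',s(184,578),d(513,462)),
 ('m1',f(87,263),f(317,463)),('m2',f(210,244),f(300,339)),('m3',f(219,343),f(418,332)),('m4',f(74,370),f(456,443)),
 ('g',f(431,179),f(250,194)),('g',f(479,165),f(249,169)),('g',f(500,191),f(289,166)),('g',f(447,205),f(292,190)),
 ('b',f(457,212),f(297,188)),('b',f(505,206),f(294,164)),('b',f(532,236),f(333,162)),('b',f(475,249),f(338,185)),
 ('amber',f(504,201),f(316,152)),('tape',f(277,203),f(258,285))]:
    X,e=tri([(a,p),(b,q)]);print(n,X,e)
for uv in [(608,347),(184,578)]: print(onz(a,s(*uv),2))
E
```

```text
fun [634.2 -98.  140.9] [np.float64(0.2), np.float64(0.2)]
bulb [616.8 -33.2  91.6] [np.float64(1.2), np.float64(1.2)]
cantop [599.5  36.4 168.7] [np.float64(1.5), np.float64(1.5)]
torchtop [547.4 -48.4 156.3] [np.float64(1.5), np.float64(1.5)]
board nr [ 523.1 -176.4    3.2] [np.float64(0.8), np.float64(0.8)]
board nl [470.1  56.6   3.5] [np.float64(1.1), np.float64(1.1)]
board fr [ 689.9 -137.7    1. ] [np.float64(0.6), np.float64(0.6)]
m1 [ 392.6 -405.5    3.6] [np.float64(1.2), np.float64(1.2)]
m2 [ 423.4 -187.4    6.9] [np.float64(1.9), np.float64(1.9)]
m3 [ 638.5 -219.8    0.7] [np.float64(2.4), np.float64(2.4)]
m4 [ 606.  -433.9   -0.2] [np.float64(0.4), np.float64(0.4)]
g [407.4 277.9  14.3] [np.float64(1.7), np.float64(1.7)]
g [420.3 378.5  29.2] [np.float64(1.0), np.float64(1.0)]
g [522.9 356.5  42.1] [np.float64(6.9), np.float64(6.9)]
g [508.6 253.8  30.6] [np.float64(3.5), np.float64(3.5)]
b [525.4 267.8  23.8] [np.float64(2.5), np.float64(2.5)]
b [543.  362.9  31.1] [np.float64(3.3), np.float64(3.3)]
b [643.4 345.2  41.7] [np.float64(5.3), np.float64(5.3)]
b [627.  243.8  32.3] [np.float64(3.1), np.float64(3.1)]
amber [587.9 312.2  93.5] [np.float64(1.0), np.float64(1.0)]
tape [371.9 -43.5  17.5] [np.float64(0.2), np.float64(0.2)]
[637.7  95.2   2. ]
[ 690.1 -137.3    2. ]
```

servo_tool(dp=[[20,-32,5],[20,-32,5],[20,-32,5],[20,-32,5],[20,-32,5],[20,-32,5],[20,-32,5],[20,-32,5],[20,-32,5],[20,-32,5]], rotation=[[0,0,-0.052],[0,0,-0.052],[0,0,-0.052],[0,0,-0.052],[0,0,-0.052],[0,0,-0.052],[0,0,-0.052],[0,0,-0.052],[0,0,-0.052],[0,0,-0.052]])

```text
time_s: 1.18
ee_pos: [391.9, 299.5, 292.7]
orientation: [0.0, 0.399, 0.917, 0.0]
ft_force: [1.0, 1.2, 0.3]
width: 85.2
gripper_force: 0.0
```

servo_tool(dp=[[20,-32,5],[20,-32,5],[20,-32,5],[20,-32,5],[20,-32,5],[20,-32,5],[20,-32,5],[20,-32,5],[20,-32,5],[0,0,0]], rotation=[[0,0,-0.052],[0,0,-0.052],[0,0,-0.052],[0,0,-0.052],[0,0,-0.052],[0,0,-0.052],[0,0,-0.052],[0,0,-0.052],[0,0,-0.052],[0,0,-0.052]])

```text
time_s: 2.02
ee_pos: [574.7, 8.0, 338.1]
orientation: [0.002, 0.623, 0.782, 0.0]
ft_force: [-1.0, -0.5, -0.2]
width: 85.4
gripper_force: 0.0
```

```bash
python3 - <<'E'
from h import *
c=cam('wrist');save(c,'w1.png');s=read_state();print(s['time_s'],s['ee_pos'],s['orientation'])
np.set_printoptions(precision=1,suppress=True)
print(proj(c,[[634,-98,140],[617,-33,92],[599.5,36.4,167],[547,-48.7,161],[523,-176,4],[470,57,4]]))
import pickle;pickle.dump(c,open('w1.pkl','wb'))
E
```

```text
2.0667 [572.90244121  10.29357814 337.43793097] [5.26219347e-04 6.24512406e-01 7.81014701e-01 1.19314463e-04]
[[353.8 321.9]
 [350.  248.1]
 [357.  197.8]
 [280.2 270.9]
 [260.  304.7]
 [250.6 137. ]]
```

View pics/w1.png

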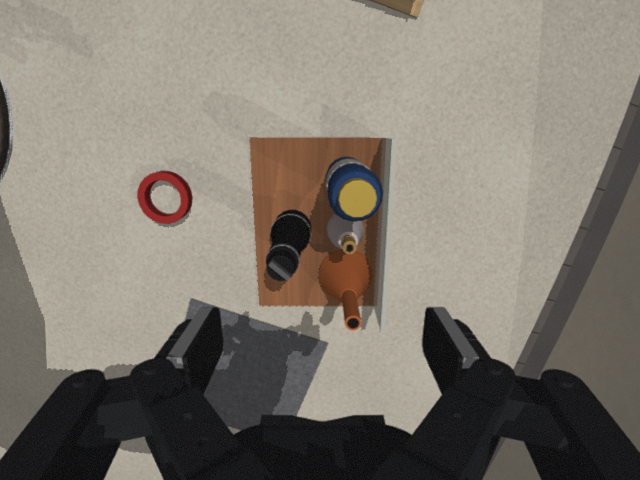

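servo_tool(dp=[[12.7,-21.2,-17.3],[12.5,-22.5,-17.5],[12.5,-22.5,-17.5],[12.5,-22.5,-17.5],[12.5,-22.5,-17.5],[0,0,0],[0,0,0],[0,0,0]], rotation=[[0,0,0],[0,0,0],[0,0,0],[0,0,0],[0,0,0],[0,0,0],[0,0,0],[0,0,0]])

```text
time_s: 2.73
ee_pos: [633.6, -97.1, 250.1]
orientation: [-0.0, 0.62, 0.784, 0.0]
ft_force: [0.8, 0.1, 1.1]
width: 85.2
gripper_force: 0.0
```

```bash
python3 - <<'E'
from h import *
c=cam('wrist');s=read_state();print(s['time_s'],s['ee_pos'],s['orientation'])
np.set_printoptions(precision=1,suppress=True)
save(c,'w2.png')
print(proj(c,[[634,-98,140],[617,-33,92],[599.5,36.4,167],[547,-48.7,161],[523,-176,4],[470,57,4],[423,-188,3],[638,-219,3]]))
import pickle;pickle.dump(c,open('w2.pkl','wb'))
E
```

```text
2.7833 [633.80293121 -96.9248595  250.61944577] [7.92283368e-05 6.20025056e-01 7.84581985e-01 1.79268694e-04]
[[322.8 245. ]
 [320.8 146.9]
 [318.4  19.6]
 [204.4 150.7]
 [212.7 250.2]
 [195.3  17.3]
 [127.3 240.5]
 [302.6 303.7]]
```

View pics/w2.png

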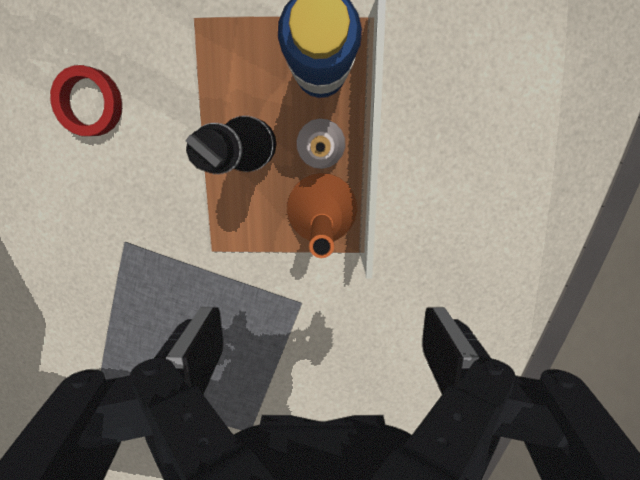

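servo_tool(dp=[[-0.8,-0.5,-24],[0,0,-26],[0,0,-26],[0,0,-26],[0,0,-24],[0,0,-20],[0,0,0],[0,0,0]], rotation=[[0,0,0],[0,0,0],[0,0,0],[0,0,0],[0,0,0],[0,0,0],[0,0,0],[0,0,0]])

```text
time_s: 3.45
ee_pos: [632.9, -97.5, 104.4]
orientation: [-0.0, 0.62, 0.785, -0.0]
ft_force: [-0.5, -0.2, 0.2]
width: 85.4
gripper_force: 0.0
```

servo_tool(dp=[[0,0,0],[0,0,0],[0,0,0],[0,0,0],[0,0,0],[0,0,0],[0,0,0],[0,0,0]], rotation=[[0,0,0],[0,0,0],[0,0,0],[0,0,0],[0,0,0],[0,0,0],[0,0,0],[0,0,0]], gripper=1, force=25)

```text
time_s: 4.12
ee_pos: [633.4, -98.6, 104.5]
orientation: [0.0, 0.621, 0.784, 0.0]
ft_force: [-1.3, 0.2, 7.7]
width: 17.2
gripper_force: 25.4
```

servo_tool(dp=[[0,0,10],[0,0,20],[0,0,25],[0,0,25],[0,-5,20],[-6.2,-14.5,0],[-6.5,-25,0],[-6.5,-25,0],[-6.5,-25,0],[-6.5,-25,0]], rotation=[[0,0,0],[0,0,0],[0,0,0],[0,0,0],[0,0,0],[0,0,0],[0,0,0],[0,0,0],[0,0,0],[0,0,0]])

```text
time_s: 4.95
ee_pos: [600.3, -219.2, 204.2]
orientation: [-0.0, 0.62, 0.784, -0.0]
ft_force: [0.3, 0.4, -0.5]
width: 17.3
gripper_force: 24.8
```

servo_tool(dp=[[-6.5,-25,0],[-6.5,-25,0],[-6.5,-25,0],[-6.5,-25,0],[-6.5,-25,0],[-6.5,-20,-10],[0,-10,-25],[0,0,-25],[0,0,-20],[0,0,-10]], rotation=[[0,0,0],[0,0,0],[0,0,0],[0,0,0],[0,0,0],[0,0,0],[0,0,0],[0,0,0],[0,0,0],[0,0,0]])

```text
time_s: 5.78
ee_pos: [560.3, -372.7, 111.4]
orientation: [-0.002, 0.621, 0.784, -0.0]
ft_force: [-0.2, 0.4, -0.2]
width: 17.4
gripper_force: 24.8
```

servo_tool(dp=[[0,0,-4],[0,0,-3],[0,0,-2],[0,0,-1],[0,0,0],[0,0,0]], rotation=[[0,0,0],[0,0,0],[0,0,0],[0,0,0],[0,0,0],[0,0,0]])

```text
time_s: 6.28
ee_pos: [562.4, -373.2, 104.8]
orientation: [0.001, 0.62, 0.784, 0.0]
ft_force: [-0.2, -0.7, -1.1]
width: 17.1
gripper_force: 24.8
```

servo_tool(dp=[[0,0,-0.6],[0,0,-0.4],[0,0,0],[0,0,0]], rotation=[[0,0,0],[0,0,0],[0,0,0],[0,0,0]])

```text
time_s: 6.62
ee_pos: [562.2, -373.2, 103.6]
orientation: [0.0, 0.621, 0.784, 0.0]
ft_force: [-1.5, 1.8, 5.3]
width: 17.4
gripper_force: 25.3
```

servo_tool(dp=[[0,0,0],[0,0,0],[0,0,0],[0,0,0],[0,0,0],[0,0,0]], rotation=[[0,0,0],[0,0,0],[0,0,0],[0,0,0],[0,0,0],[0,0,0]], gripper=0)

```text
time_s: 7.12
ee_pos: [562.0, -373.0, 102.9]
orientation: [-0.0, 0.621, 0.784, -0.0]
ft_force: [-0.2, -0.2, 0.4]
width: 85.7
gripper_force: 0.0
```

servo_tool(dp=[[0,0,15],[0,0,30],[0,0,40],[0,0,40],[0,0,22],[0,0,0]], rotation=[[0,0,0],[0,0,0],[0,0,0],[0,0,0],[0,0,0],[0,0,0]])

```text
time_s: 7.62
ee_pos: [564.1, -374.5, 256.2]
orientation: [0.004, 0.621, 0.784, 0.0]
ft_force: [0.3, -0.6, 0.1]
width: 85.2
gripper_force: 0.0
```

servo_tool(dp=[[-1,24,0],[-1,24,0],[-1,24,0],[-1,24,0],[-1,24,0],[-1,24,0],[-1,24,0],[-1,24,0],[-1,24,0],[-1,24,0]], rotation=[[0,0,-0.1122],[0,0,-0.1122],[0,0,-0.1122],[0,0,-0.1122],[0,0,-0.1122],[0,0,-0.1122],[0,0,-0.1122],[0,0,-0.1122],[0,0,-0.1122],[0,0,-0.1122]])

```text
time_s: 8.45
ee_pos: [551.7, -131.8, 249.7]
orientation: [-0.0, 0.944, 0.331, -0.0]
ft_force: [0.3, -0.4, -0.7]
width: 85.6
gripper_force: 0.0
```

servo_tool(dp=[[-1,24,0],[-1,24,0],[-1,24,0],[-2,12.2,0],[0,0,0],[0,0,0],[0,0,0]], rotation=[[0,0,-0.1122],[0,0,-0.1122],[0,0,-0.1122],[0,0,-0.1122],[0,0,0],[0,0,0],[0,0,0]])

```text
time_s: 9.03
ee_pos: [547.1, -49.3, 249.9]
orientation: [0.0, 0.993, 0.118, 0.0]
ft_force: [0.1, -0.3, 0.3]
width: 85.4
gripper_force: 0.0
```

```bash
python3 - <<'E'
from h import *
c=cam('wrist');s=read_state();print(s['time_s'],s['ee_pos'],s['orientation'])
np.set_printoptions(precision=1,suppress=True)
save(c,'w3.png')
print(proj(c,[[547,-48.7,161],[617,-33,92],[599.5,36.4,167],[523,-176,4],[470,57,4]]))
import pickle;pickle.dump(c,open('w3.pkl','wb'))
E
```

```text
9.0833 [547.12162557 -49.57655929 249.90337598] [9.99256296e-05 9.93133243e-01 1.16988681e-01 6.55253204e-07]
[[320.6 253.5]
 [322.2 139.9]
 [202.6 144.7]
 [424.3 251.7]
 [215.8 249.4]]
```

View pics/w3.png

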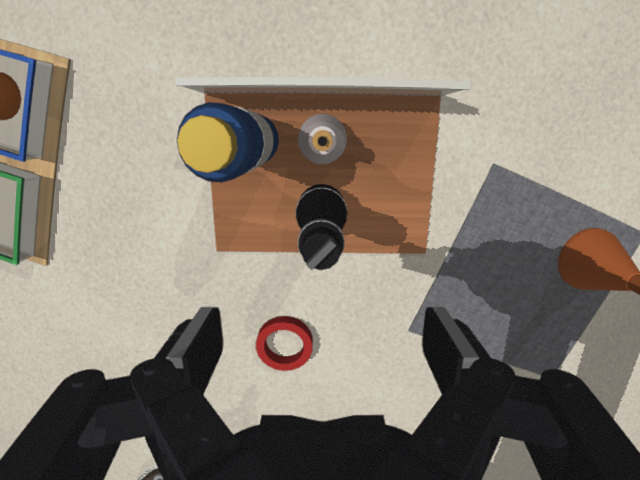

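servo_tool(dp=[[0.8,0,-24],[0,0,-26],[0,0,-26],[0,0,-26],[0,0,-22],[0,0,-15],[0,0,0],[0,0,0]], rotation=[[0,0,0],[0,0,0],[0,0,0],[0,0,0],[0,0,0],[0,0,0],[0,0,0],[0,0,0]])

```text
time_s: 9.75
ee_pos: [547.5, -49.5, 110.6]
orientation: [-0.0, 0.993, 0.116, -0.001]
ft_force: [-0.1, 0.3, 0.4]
width: 85.6
gripper_force: 0.0
```

servo_tool(dp=[[0,0,0],[0,0,0],[0,0,0],[0,0,0],[0,0,0],[0,0,0],[0,0,0],[0,0,0]], rotation=[[0,0,0],[0,0,0],[0,0,0],[0,0,0],[0,0,0],[0,0,0],[0,0,0],[0,0,0]], gripper=1, force=40)

```text
time_s: 10.42
ee_pos: [548.3, -48.7, 111.9]
orientation: [0.0, 0.993, 0.116, 0.001]
ft_force: [-1.3, 1.5, 8.9]
width: 33.1
gripper_force: 38.8
```

servo_tool(dp=[[0,0,10],[0,0,20],[0,0,25],[0,0,25],[0,0,20],[-4.8,-15.2,0],[-8,-26,0],[-8,-26,0],[-8,-26,0],[-8,-26,0]], rotation=[[0,0,0],[0,0,0],[0,0,0],[0,0,0],[0,0,0],[0,0,0],[0,0,0],[0,0,0],[0,0,0],[0,0,0]])

```text
time_s: 11.25
ee_pos: [510.4, -168.9, 211.8]
orientation: [0.0, 0.993, 0.116, 0.0]
ft_force: [-0.3, -0.2, -2.6]
width: 33.2
gripper_force: 40.2
```

servo_tool(dp=[[-8,-26,0],[-8,-26,0],[-8,-26,0],[-8,-26,0],[-8,-26,0],[-8,-26,-10],[-8,-25,-20],[-2,-10,-25],[0,0,-25],[0,0,-12]], rotation=[[0,0,0],[0,0,0],[0,0,0],[0,0,0],[0,0,0],[0,0,0],[0,0,0],[0,0,0],[0,0,0],[0,0,0]])

```text
time_s: 12.08
ee_pos: [451.6, -359.1, 117.0]
orientation: [-0.001, 0.993, 0.115, -0.001]
ft_force: [0.1, 0.5, -1.7]
width: 32.9
gripper_force: 40.2
```

servo_tool(dp=[[0,0,-4],[0,0,-2],[0,0,-1],[0,0,-1],[0,0,-0.6],[0,0,-0.4],[0,0,0],[0,0,0]], rotation=[[0,0,0],[0,0,0],[0,0,0],[0,0,0],[0,0,0],[0,0,0],[0,0,0],[0,0,0]])

```text
time_s: 12.75
ee_pos: [453.5, -359.2, 110.9]
orientation: [0.0, 0.993, 0.116, 0.0]
ft_force: [-1.0, 1.9, 6.5]
width: 33.1
gripper_force: 41.0
```

servo_tool(dp=[[0,0,0],[0,0,0],[0,0,0],[0,0,0],[0,0,0],[0,0,0]], rotation=[[0,0,0],[0,0,0],[0,0,0],[0,0,0],[0,0,0],[0,0,0]], gripper=0)

```text
time_s: 13.25
ee_pos: [453.0, -359.0, 110.0]
orientation: [-0.0, 0.993, 0.116, -0.0]
ft_force: [-0.6, 0.1, -0.2]
width: 85.5
gripper_force: 0.0
```

servo_tool(dp=[[0,0,15],[0,0,30],[0,0,40],[0,0,40],[0,0,15],[0,0,0]], rotation=[[0,0,0],[0,0,0],[0,0,0],[0,0,0],[0,0,0],[0,0,0]])

```text
time_s: 13.75
ee_pos: [454.6, -360.4, 254.5]
orientation: [0.003, 0.993, 0.116, 0.002]
ft_force: [0.5, -0.2, 0.6]
width: 85.3
gripper_force: 0.0
```

servo_tool(dp=[[10.5,28.2,0],[10.5,28.2,0],[10.5,28.2,0],[10.5,28.2,0],[10.5,28.2,0],[10.5,28.2,0],[10.5,28.2,0],[10.5,28.2,0],[10.5,28.2,0],[10.5,28.2,0]], rotation=[[0,0,0.1122],[0,0,0.1122],[0,0,0.1122],[0,0,0.1122],[0,0,0.1122],[0,0,0.1122],[0,0,0.1122],[0,0,0.1122],[0,0,0.1122],[0,0,0.1122]])

```text
time_s: 14.58
ee_pos: [558.0, -75.5, 249.3]
orientation: [-0.0, 0.778, 0.629, -0.0]
ft_force: [0.9, -0.8, 0.4]
width: 85.9
gripper_force: 0.0
```

servo_tool(dp=[[10.5,28.2,0],[10.5,28.2,0],[10.5,28.2,0],[10.3,28.2,0],[0,0,0],[0,0,0],[0,0,0]], rotation=[[0,0,0.1122],[0,0,0.1122],[0,0,0.1122],[0,0,0.1122],[0,0,0],[0,0,0],[0,0,0]])

```text
time_s: 15.17
ee_pos: [599.3, 35.7, 249.3]
orientation: [-0.0, 0.621, 0.784, -0.001]
ft_force: [-0.5, -0.1, -0.2]
width: 85.4
gripper_force: 0.0
```

```bash
python3 - <<'E'
from h import *
c=cam('wrist');s=read_state();print(s['time_s'],s['ee_pos'],s['orientation'])
np.set_printoptions(precision=1,suppress=True)
save(c,'w4.png')
print(proj(c,[[599.5,36.4,167],[617,-33,92],[470,57,4]]))
h=cv2.cvtColor(c['img'],cv2.COLOR_RGB2HSV)
m=cv2.inRange(h,(20,130,120),(32,255,255));n,l,st,ce=cv2.connectedComponentsWithStats(m);i=1+st[1:,4].argmax();print(st[i],ce[i])
import pickle;pickle.dump(c,open('w4.pkl','wb'))
E
```

```text
15.2167 [599.29466173  35.19122602 249.49124882] [-3.18515105e-04  6.21083671e-01  7.83744098e-01 -4.01296472e-04]
[[323.4 255.8]
 [324.3 301.6]
 [208.6 159.6]]
[ 299  233   51   47 1868] [323.8 255.9]
```

View pics/w4.png

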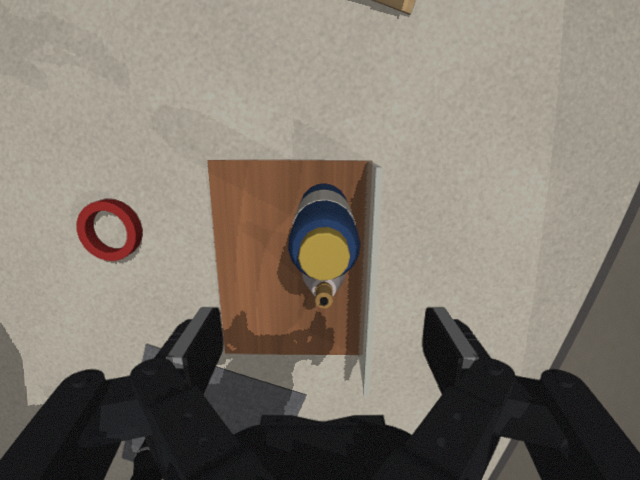

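servo_tool(dp=[[0,0.4,-24],[0,0,-26],[0,0,-26],[0,0,-25],[0,0,-20],[0,0,-15],[0,0,0],[0,0,0]], rotation=[[0,0,0],[0,0,0],[0,0,0],[0,0,0],[0,0,0],[0,0,0],[0,0,0],[0,0,0]])

```text
time_s: 15.88
ee_pos: [599.2, 35.2, 113.6]
orientation: [-0.001, 0.621, 0.784, -0.001]
ft_force: [0.0, 1.3, 1.2]
width: 85.5
gripper_force: 0.0
```

servo_tool(dp=[[0,0,0],[0,0,0],[0,0,0],[0,0,0],[0,0,0],[0,0,0],[0,0,0],[0,0,0]], rotation=[[0,0,0],[0,0,0],[0,0,0],[0,0,0],[0,0,0],[0,0,0],[0,0,0],[0,0,0]], gripper=1, force=40)

```text
time_s: 16.55
ee_pos: [600.4, 36.1, 115.4]
orientation: [0.001, 0.62, 0.784, 0.0]
ft_force: [-2.4, -1.9, 9.4]
width: 50.7
gripper_force: 40.7
```

servo_tool(dp=[[0,0,10],[0,0,25],[0,0,30],[0,0,30],[0,0,30],[0,0,25],[-5.2,-15.2,0],[-7.5,-29,0],[-7.5,-29,0],[-7.5,-29,0]], rotation=[[0,0,0],[0,0,0],[0,0,0],[0,0,0],[0,0,0],[0,0,0],[0,0,0],[0,0,0],[0,0,0],[0,0,0]])

```text
time_s: 17.38
ee_pos: [571.6, -66.7, 265.2]
orientation: [0.0, 0.62, 0.785, 0.0]
ft_force: [0.1, -0.9, -1.8]
width: 50.8
gripper_force: 42.7
```

servo_tool(dp=[[-7.5,-29,0],[-7.5,-29,0],[-7.5,-29,0],[-7.5,-29,0],[-7.5,-29,-5],[-7,-25,-20],[-4,-18,-25],[-2,-8,-30],[0,0,-30],[0,0,-25]], rotation=[[0,0,0],[0,0,0],[0,0,0],[0,0,0],[0,0,0],[0,0,0],[0,0,0],[0,0,0],[0,0,0],[0,0,0]])

```text
time_s: 18.22
ee_pos: [521.0, -262.6, 128.2]
orientation: [0.0, 0.621, 0.784, 0.0]
ft_force: [0.4, -0.6, -1.6]
width: 50.9
gripper_force: 42.7
```

servo_tool(dp=[[0,0,-7],[0,0,-4],[0,0,-2],[0,0,-1],[0,0,-1],[0,0,-0.6],[0,0,-0.4],[0,0,0],[0,0,0]], rotation=[[0,0,0],[0,0,0],[0,0,0],[0,0,0],[0,0,0],[0,0,0],[0,0,0],[0,0,0],[0,0,0]])

```text
time_s: 18.97
ee_pos: [522.3, -262.4, 114.4]
orientation: [0.001, 0.62, 0.784, 0.0]
ft_force: [-2.3, 0.7, 9.0]
width: 50.6
gripper_force: 44.0
```

servo_tool(dp=[[0,0,0],[0,0,0],[0,0,0],[0,0,0],[0,0,0],[0,0,0]], rotation=[[0,0,0],[0,0,0],[0,0,0],[0,0,0],[0,0,0],[0,0,0]], gripper=0)

```text
time_s: 19.47
ee_pos: [521.6, -262.0, 113.0]
orientation: [-0.0, 0.621, 0.784, -0.0]
ft_force: [-0.3, 0.5, 0.3]
width: 85.4
gripper_force: 0.0
```

servo_tool(dp=[[0,0,12],[0,0,25],[0,0,30],[0,0,30],[0,0,15],[0,0,5]], rotation=[[0,0,0],[0,0,0],[0,0,0],[0,0,0],[0,0,0],[0,0,0]])

```text
time_s: 19.97
ee_pos: [522.8, -262.7, 233.9]
orientation: [0.002, 0.62, 0.784, 0.0]
ft_force: [1.0, -0.7, 0.3]
width: 85.3
gripper_force: 0.0
```

servo_tool(dp=[[6.8,16.3,0],[6.8,16.3,0],[6.8,16.3,0],[6.8,16.3,0],[6.8,16.3,0],[6.8,16.3,0],[6.8,16.3,0],[6.8,16.3,0],[6.8,16.3,0],[6.8,16.3,0]], rotation=[[0,0,-0.1122],[0,0,-0.1122],[0,0,-0.1122],[0,0,-0.1122],[0,0,-0.1122],[0,0,-0.1122],[0,0,-0.1122],[0,0,-0.1122],[0,0,-0.1122],[0,0,-0.1122]])

```text
time_s: 20.8
ee_pos: [589.5, -98.1, 229.8]
orientation: [-0.0, 0.944, 0.331, -0.0]
ft_force: [0.1, 0.1, -0.2]
width: 85.6
gripper_force: 0.0
```

servo_tool(dp=[[6.8,16.3,0],[6.8,16.3,0],[6.8,16.3,-15],[6.8,16.8,-15],[0,0,0],[0,0,0],[0,0,0]], rotation=[[0,0,-0.1122],[0,0,-0.1122],[0,0,-0.1122],[0,0,-0.1122],[0,0,0],[0,0,0],[0,0,0]])

```text
time_s: 21.38
ee_pos: [616.6, -33.5, 200.1]
orientation: [0.0, 0.993, 0.117, -0.0]
ft_force: [-0.2, -0.2, -0.1]
width: 85.3
gripper_force: 0.0
```

```bash
python3 - <<'E'
from h import *
import pickle
c=cam('wrist');s=read_state();print(s['time_s'],s['ee_pos'],s['orientation'])
np.set_printoptions(precision=1,suppress=True)
w2,w3=[pickle.load(open(f'w{i}.pkl','rb')) for i in(2,3)]
print(proj(c,[[616.8,-33.2,92],[616.8,-33.2,89]]))
print(tri([(w2,(320,147)),(w3,(322,141))]),onz(w2,(320,147),92),onz(w3,(322,141),92))
save(c,'w5.png',(240,180,400,340),3)
sd=cam('scene');save(sd,'sc5.png',(60,150,560,380),1.6)
E
```

```text
21.4333 [616.77318594 -33.84883803 200.43041209] [1.00873314e-04 9.93165667e-01 1.16713054e-01 1.05083668e-04]
[[321.3 244.2]
 [321.3 242.9]]
(array([616.3, -33. ,  99.5]), [np.float64(0.1), np.float64(0.1)]) [616.4 -33.2  92. ] [616.1 -33.   92. ]
```

View pics/w5.png

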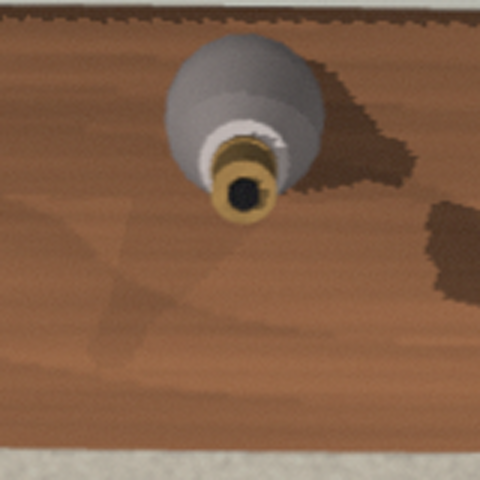

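View pics/sc5.png

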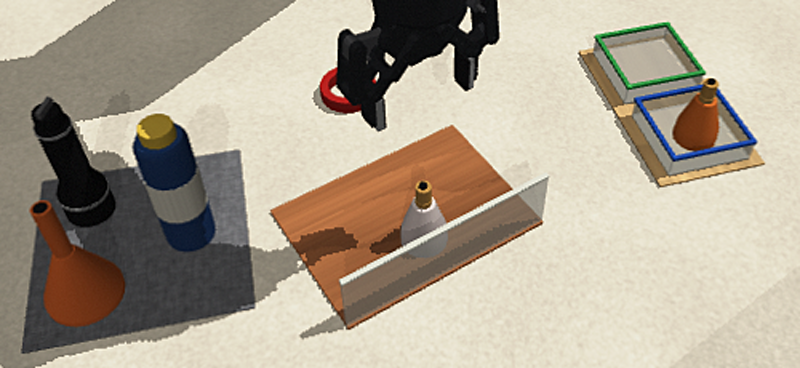

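servo_tool(dp=[[-0.3,0,-22],[0,0,-25],[0,0,-25],[0,0,-25],[0,0,-20],[0,0,-11],[0,0,0],[0,0,0]], rotation=[[0,0,0],[0,0,0],[0,0,0],[0,0,0],[0,0,0],[0,0,0],[0,0,0],[0,0,0]])

```text
time_s: 22.15
ee_pos: [616.7, -33.7, 72.5]
orientation: [0.0, 0.993, 0.116, -0.0]
ft_force: [1.4, 0.0, 0.3]
width: 85.5
gripper_force: 0.0
```

servo_tool(dp=[[0,0,0],[0,0,0],[0,0,0],[0,0,0],[0,0,0],[0,0,0],[0,0,0],[0,0,0]], rotation=[[0,0,0],[0,0,0],[0,0,0],[0,0,0],[0,0,0],[0,0,0],[0,0,0],[0,0,0]], gripper=1, force=25)

```text
time_s: 22.82
ee_pos: [616.8, -33.0, 72.6]
orientation: [-0.0, 0.993, 0.116, 0.0]
ft_force: [-0.6, 3.4, 6.4]
width: 22.4
gripper_force: 24.2
```

servo_tool(dp=[[0,0,0],[0,0,0],[0,0,0],[0,0,2],[0,0,4],[0,0,1],[0,0,0]], rotation=[[0,0,0],[0,0,0],[0,0,0],[0,0,0],[0,0,0],[0,0,0],[0,0,0]], gripper=0.3)

```text
time_s: 23.4
ee_pos: [616.8, -33.4, 79.5]
orientation: [0.0, 0.993, 0.116, 0.0]
ft_force: [0.4, -1.0, 0.6]
width: 59.8
gripper_force: 0.0
```

servo_tool(dp=[[0,0,0],[0,0,0],[0,0,0],[0,0,0],[0,0,0],[0,0,0],[0,0,0],[0,0,0]], rotation=[[0,0,0],[0,0,0],[0,0,0],[0,0,0],[0,0,0],[0,0,0],[0,0,0],[0,0,0]], gripper=1)

```text
time_s: 24.07
ee_pos: [616.5, -33.3, 79.0]
orientation: [-0.0, 0.993, 0.116, -0.0]
ft_force: [0.4, 0.6, 0.2]
width: 15.0
gripper_force: 25.3
```

servo_tool(dp=[[0,0,10],[0,0,20],[0,0,30],[0,0,30],[0,0,25],[-5.5,15,6],[-10.5,26,0],[-10.5,26,0],[-10.5,26,0],[-10.5,26,0]], rotation=[[0,0,0],[0,0,0],[0,0,0],[0,0,0],[0,0,0],[0,0,0],[0,0,0],[0,0,0],[0,0,0],[0,0,0]])

```text
time_s: 24.9
ee_pos: [567.9, 87.0, 200.2]
orientation: [-0.0, 0.993, 0.116, -0.0]
ft_force: [0.7, 0.4, -0.1]
width: 14.6
gripper_force: 25.3
```

servo_tool(dp=[[-10.5,26,0],[-10.5,26,0],[-10.5,26,0],[-10.5,26,0],[-10.5,26,0],[-9.5,14.3,0],[0,0,0],[0,0,0],[0,0,0]], rotation=[[0,0,0],[0,0,0],[0,0,0],[0,0,0],[0,0,0],[0,0,0],[0,0,0],[0,0,0],[0,0,0]])

```text
time_s: 25.65
ee_pos: [506.9, 229.9, 200.1]
orientation: [0.0, 0.993, 0.116, 0.0]
ft_force: [-0.3, 0.3, -0.2]
width: 15.1
gripper_force: 25.3
```

```bash
python3 - <<'E'
from h import *
import pickle
c=cam('wrist');s=read_state();print(s['time_s'],s['ee_pos'],s['width'])
np.set_printoptions(precision=1,suppress=True)
pickle.dump(c,open('w6.pkl','wb'))
print(proj(c,[[465,317,34]]))
h=cv2.cvtColor(c['img'],cv2.COLOR_RGB2HSV)
m=cv2.inRange(h,(50,100,40),(80,255,255));ys,xs=np.nonzero(m);print(len(xs),cv2.minAreaRect(np.c_[xs,ys].astype(np.float32)))
save(c,'w6.png')
E
```

```text
25.7 [507.14977347 229.52811221 200.04734099] 14.974973462919417
[[216.9 246.8]]
2221 ((212.36697387695312, 242.610107421875), (118.86624145507812, 105.55245971679688), 16.69924545288086)
```

View pics/w6.png

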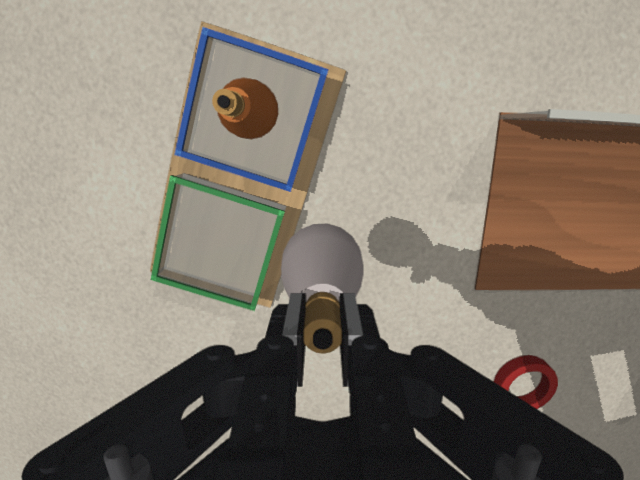

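```bash
python3 - <<'E'
from h import *
import pickle
np.set_printoptions(precision=1,suppress=True)
c=pickle.load(open('w6.pkl','rb'))
a=cam('scene')
W=[(173,177),(287,211),(256,310),(152,280)]
P=np.array([onz(c,u,34) for u in W]);print(P,P.mean(0),[np.linalg.norm(P[i]-P[i-1]) for i in range(4)])
S=[(500,190.5),(447,205),(431,179),(479.5,165)]
for w,x in zip(W,[(447,205),(500,190.5),(479.5,165),(431,179)]): print(tri([(c,w),(a,x)]))
h=cv2.cvtColor(a['img'],cv2.COLOR_RGB2HSV);m=cv2.inRange(h,(50,100,40),(80,255,255));m[:150]=0
cn,_=cv2.findContours(m,0,2);k=max(cn,key=cv2.contourArea);q=cv2.approxPolyDP(cv2.convexHull(k),4,True)[:,0];print(q)
Q=np.array([onz(a,u,34) for u in q]);print(Q,Q.mean(0))
E
```

```text
[[518.6 363.1  34. ]
 [511.7 261.9  34. ]
 [410.4 271.6  34. ]
 [418.  372.9  34. ]] [464.7 317.4  34. ] [np.float64(101.08092243911827), np.float64(101.4418100203852), np.float64(101.67145287010908), np.float64(101.58764822671569)]
(array([499.1, 320.4,  16.6]), [np.float64(49.9), np.float64(49.9)])
(array([559.9, 278.1, 125.8]), [np.float64(33.2), np.float64(33.2)])
(array([508.2, 274.2, 151.2]), [np.float64(29.2), np.float64(29.2)])
(array([338.5, 377.9, -73.8]), [np.float64(44.8), np.float64(44.8)])
[[500 194]
 [452 205]
 [436 178]
 [478 164]]
[[516.1 366.7  34. ]
 [511.4 264.2  34. ]
 [429.9 273.4  34. ]
 [420.4 375.5  34. ]] [469.5 319.9  34. ]
```

servo_tool(dp=[[-5.2,12.2,0],[-11,25,0],[-11,25,0],[-10,18,0],[-5,7,0],[0,0,-15],[0,0,-25],[0,0,-25],[0,0,-25],[0,0,-15]], rotation=[[0,0,0],[0,0,0],[0,0,0],[0,0,0],[0,0,0],[0,0,0],[0,0,0],[0,0,0],[0,0,0],[0,0,0]])

```text
time_s: 26.58
ee_pos: [464.1, 316.3, 92.8]
orientation: [0.0, 0.993, 0.115, -0.001]
ft_force: [-1.5, -0.8, -1.4]
width: 14.8
gripper_force: 25.3
```

servo_tool(dp=[[0,0,-6],[0,0,-3],[0,0,-2],[0,0,-1],[0,0,-0.6],[0,0,-0.4],[0,0,0],[0,0,0]], rotation=[[0,0,0],[0,0,0],[0,0,0],[0,0,0],[0,0,0],[0,0,0],[0,0,0],[0,0,0]])

```text
time_s: 27.25
ee_pos: [465.0, 317.3, 82.4]
orientation: [-0.0, 0.993, 0.116, 0.0]
ft_force: [-0.4, 0.4, -0.8]
width: 14.6
gripper_force: 25.3
```

servo_tool(dp=[[0,0,-0.5],[0,0,0],[0,0,0]], rotation=[[0,0,0],[0,0,0],[0,0,0]])

```text
time_s: 27.5
ee_pos: [465.1, 317.4, 81.8]
orientation: [-0.0, 0.993, 0.116, 0.0]
ft_force: [-1.4, 1.2, 5.0]
width: 14.7
gripper_force: 25.8
```

servo_tool(dp=[[0,0,-0.5],[0,0,0],[0,0,0]], rotation=[[0,0,0],[0,0,0],[0,0,0]])

```text
time_s: 27.75
ee_pos: [465.1, 317.5, 81.7]
orientation: [-0.0, 0.993, 0.116, 0.0]
ft_force: [-3.1, 0.0, 13.6]
width: 14.6
gripper_force: 26.7
```

servo_tool(dp=[[0,0,0.5],[0,0,0],[0,0,0],[0,0,0],[0,0,0],[0,0,0]], rotation=[[0,0,0],[0,0,0],[0,0,0],[0,0,0],[0,0,0],[0,0,0]], gripper=0)

```text
time_s: 28.25
ee_pos: [464.8, 317.2, 81.4]
orientation: [0.0, 0.993, 0.116, -0.0]
ft_force: [-0.3, -0.1, -0.4]
width: 84.6
gripper_force: 0.0
```

servo_tool(dp=[[0,0,12.5],[0,0,30],[0,0,40],[0,0,40],[0,0,36],[0,0,10],[0,0,0]], rotation=[[0,0,0],[0,0,0],[0,0,0],[0,0,0],[0,0,0],[0,0,0],[0,0,0]])

```text
time_s: 28.83
ee_pos: [466.3, 318.1, 253.4]
orientation: [-0.001, 0.993, 0.116, 0.003]
ft_force: [-0.1, -0.7, 0.1]
width: 85.6
gripper_force: 0.0
```

servo_tool(dp=[[2.8,-29,0],[2.8,-29,0],[2.8,-29,0],[2.8,-29,0],[2.8,-29,0],[2.8,-29,0],[2.8,-29,0],[2.8,-29,0],[2.8,-29,0],[2.8,-29,0]], rotation=[[0,0,0.07854],[0,0,0.07854],[0,0,0.07854],[0,0,0.07854],[0,0,0.07854],[0,0,0.07854],[0,0,0.07854],[0,0,0.07854],[0,0,0.07854],[0,0,0.07854]])

```text
time_s: 29.67
ee_pos: [492.1, 25.8, 248.7]
orientation: [-0.0, 0.872, 0.489, -0.001]
ft_force: [1.4, 0.2, 0.6]
width: 85.6
gripper_force: 0.0
```

```bash
python3 - <<'E'
from h import *
a=cam('scene');b=cam('side')
save(a,'sc7.png',(420,150,550,280),4)
im=np.hstack([cv2.resize(a['img'][150:280,420:550],None,fx=3,fy=3,interpolation=2),cv2.resize(b['img'][130:210,235:350],(390,390),interpolation=2)])
cv2.imwrite('pics/tray7.png',im[:,:,::-1])
print(proj(a,[[464.8,317.2,95],[464.8,317.2,7]]),proj(b,[[464.8,317.2,95],[464.8,317.2,7]]))
E
```

```text
[[469.98019926 159.16878508]
 [461.58943291 193.83527821]] [[268.01210524 156.14163784]
 [269.85175342 185.54700435]]
```

View pics/tray7.png

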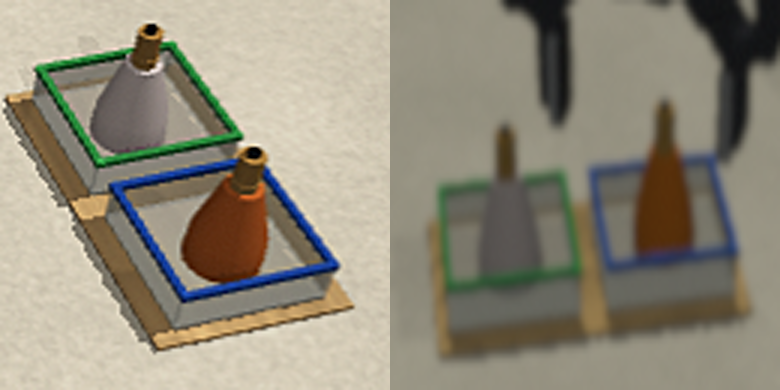

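servo_tool(dp=[[2.8,-29,0],[2.8,-29,0],[2.8,-29,0],[2.8,-29,0],[2.8,-29,0],[2.8,-29,0],[2.8,-29,0],[2.8,-29,0],[2.8,-29,0],[3.6,-28.2,0]], rotation=[[0,0,0.07854],[0,0,0.07854],[0,0,0.07854],[0,0,0.07854],[0,0,0.07854],[0,0,0.07854],[0,0,0.07854],[0,0,0.07854],[0,0,0.07854],[0,0,0.07854]])

```text
time_s: 30.6
ee_pos: [521.2, -262.7, 248.7]
orientation: [-0.001, 0.619, 0.785, -0.0]
ft_force: [0.3, 1.2, -0.1]
width: 85.5
gripper_force: 0.0
```

servo_tool(dp=[[0,0,0],[0,0,0],[0,0,0],[0,0,0],[0,0,0]], rotation=[[0,0,0],[0,0,0],[0,0,0],[0,0,0],[0,0,0]])

```text
time_s: 31.02
ee_pos: [521.6, -260.8, 249.7]
orientation: [-0.0, 0.62, 0.784, 0.0]
ft_force: [1.0, -0.6, -0.1]
width: 85.3
gripper_force: 0.0
```

```bash
python3 - <<'E'
from h import *
np.set_printoptions(precision=1,suppress=True)
c=cam('wrist');s=read_state();print(s['time_s'],s['ee_pos'],s['orientation'])
print(proj(c,[[521.6,-262,166]]))
h=cv2.cvtColor(c['img'],cv2.COLOR_RGB2HSV)
m=cv2.inRange(h,(20,130,120),(32,255,255));n,l,st,ce=cv2.connectedComponentsWithStats(m);i=1+st[1:,4].argmax();print(st[i],ce[i])
E
```

```text
31.0667 [ 521.6 -261.   249.9] [-0.   0.6  0.8  0. ]
[[322.4 257.7]]
[ 298  234   50   48 1859] [322.4 257.8]
```

Can is exactly where expected. Descend, grip, lift, carry back.

servo_tool(dp=[[0,0,-24],[0,0,-26],[0,0,-26],[0,0,-26],[0,0,-20],[0,0,-15],[0,0,0],[0,0,0]], rotation=[[0,0,0],[0,0,0],[0,0,0],[0,0,0],[0,0,0],[0,0,0],[0,0,0],[0,0,0]])

```text
time_s: 31.73
ee_pos: [521.4, -261.4, 112.8]
orientation: [-0.001, 0.62, 0.784, -0.0]
ft_force: [1.1, 0.2, 0.9]
width: 85.4
gripper_force: 0.0
```

servo_tool(dp=[[0,0,0],[0,0,0],[0,0,0],[0,0,0],[0,0,0],[0,0,0],[0,0,0],[0,0,0]], rotation=[[0,0,0],[0,0,0],[0,0,0],[0,0,0],[0,0,0],[0,0,0],[0,0,0],[0,0,0]], gripper=1, force=40)

```text
time_s: 32.4
ee_pos: [522.2, -262.4, 114.4]
orientation: [0.001, 0.621, 0.784, 0.0]
ft_force: [-1.7, 1.2, 8.9]
width: 50.9
gripper_force: 40.7
```

servo_tool(dp=[[0,0,10],[0,0,25],[0,0,30],[0,0,30],[0,0,20],[3.2,10.2,11],[7.5,29,0],[7.5,29,0],[7.5,29,0],[7.5,29,0]], rotation=[[0,0,0],[0,0,0],[0,0,0],[0,0,0],[0,0,0],[0,0,0],[0,0,0],[0,0,0],[0,0,0],[0,0,0]])

```text
time_s: 33.23
ee_pos: [554.7, -134.0, 239.3]
orientation: [-0.0, 0.621, 0.784, 0.0]
ft_force: [0.2, 0.5, -2.4]
width: 50.9
gripper_force: 42.7
```

servo_tool(dp=[[7.5,29,0],[7.5,29,0],[7.5,29,0],[7.5,29,0],[7.5,29,0],[7.5,27,0],[0,0,0],[0,0,-20],[0,0,-30],[0,0,-30]], rotation=[[0,0,0],[0,0,0],[0,0,0],[0,0,0],[0,0,0],[0,0,0],[0,0,0],[0,0,0],[0,0,0],[0,0,0]])

```text
time_s: 34.07
ee_pos: [600.0, 36.9, 159.0]
orientation: [0.001, 0.62, 0.784, 0.001]
ft_force: [-0.1, 0.2, -3.2]
width: 50.8
gripper_force: 42.9
```

servo_tool(dp=[[0,0,-25],[0,0,-10],[0,0,-4],[0,0,-2],[0,0,-2],[0,0,-1],[0,0,-1],[0,0,0],[0,0,0]], rotation=[[0,0,0],[0,0,0],[0,0,0],[0,0,0],[0,0,0],[0,0,0],[0,0,0],[0,0,0],[0,0,0]])

```text
time_s: 34.82
ee_pos: [600.6, 36.2, 115.4]
orientation: [0.001, 0.621, 0.784, 0.001]
ft_force: [-1.3, 0.6, 5.2]
width: 50.8
gripper_force: 43.6
```

servo_tool(dp=[[0,0,0],[0,0,0],[0,0,0],[0,0,0],[0,0,0],[0,0,0]], rotation=[[0,0,0],[0,0,0],[0,0,0],[0,0,0],[0,0,0],[0,0,0]], gripper=0)

```text
time_s: 35.32
ee_pos: [599.8, 36.2, 114.0]
orientation: [-0.0, 0.621, 0.784, -0.0]
ft_force: [-1.0, -0.4, 0.7]
width: 85.1
gripper_force: 0.0
```

servo_tool(dp=[[0,0,12],[0,0,25],[0,0,35],[0,0,35],[0,0,24],[0,0,5]], rotation=[[0,0,0],[0,0,0],[0,0,0],[0,0,0],[0,0,0],[0,0,0]])

```text
time_s: 35.82
ee_pos: [601.8, 36.2, 255.6]
orientation: [0.003, 0.62, 0.784, 0.002]
ft_force: [0.1, 0.1, 0.5]
width: 85.7
gripper_force: 0.0
```

servo_tool(dp=[[-10.5,-28.2,0],[-10.5,-28.2,0],[-10.5,-28.2,0],[-10.5,-28.2,0],[-10.5,-28.2,0],[-10.5,-28.2,0],[-10.5,-28.2,0],[-10.5,-28.2,0],[-10.5,-28.2,0],[-10.5,-28.2,0]], rotation=[[0,0,-0.1122],[0,0,-0.1122],[0,0,-0.1122],[0,0,-0.1122],[0,0,-0.1122],[0,0,-0.1122],[0,0,-0.1122],[0,0,-0.1122],[0,0,-0.1122],[0,0,-0.1122]])

```text
time_s: 36.65
ee_pos: [493.9, -247.0, 250.4]
orientation: [-0.0, 0.944, 0.331, 0.0]
ft_force: [0.8, -0.1, -0.6]
width: 85.3
gripper_force: 0.0
```

servo_tool(dp=[[-10.5,-28.2,0],[-10.5,-28.2,0],[-10.5,-28.2,0],[-10.3,-28.6,0],[0,0,0],[0,0,0],[0,0,0]], rotation=[[0,0,-0.1122],[0,0,-0.1122],[0,0,-0.1122],[0,0,-0.1122],[0,0,0],[0,0,0],[0,0,0]])

```text
time_s: 37.23
ee_pos: [452.8, -358.7, 250.1]
orientation: [-0.0, 0.993, 0.116, -0.0]
ft_force: [-0.3, -0.5, -0.4]
width: 85.2
gripper_force: 0.0
```

servo_tool(dp=[[0,0,-24],[0,0,-26],[0,0,-26],[0,0,-26],[0,0,-23],[0,0,-15],[0,0,0],[0,0,0]], rotation=[[0,0,0],[0,0,0],[0,0,0],[0,0,0],[0,0,0],[0,0,0],[0,0,0],[0,0,0]])

```text
time_s: 37.9
ee_pos: [453.1, -357.8, 109.8]
orientation: [-0.001, 0.993, 0.117, -0.001]
ft_force: [-0.0, 0.2, 0.3]
width: 85.7
gripper_force: 0.0
```

servo_tool(dp=[[0,0,0],[0,0,0],[0,0,0],[0,0,0],[0,0,0],[0,0,0],[0,0,0],[0,0,0]], rotation=[[0,0,0],[0,0,0],[0,0,0],[0,0,0],[0,0,0],[0,0,0],[0,0,0],[0,0,0]], gripper=1)

```text
time_s: 38.57
ee_pos: [453.4, -359.2, 110.9]
orientation: [0.0, 0.993, 0.116, 0.0]
ft_force: [-0.8, 2.4, 9.0]
width: 32.9
gripper_force: 38.9
```

servo_tool(dp=[[0,0,10],[0,0,25],[0,0,30],[0,0,30],[4.8,15.2,15],[8,26,0],[8,26,0],[8,26,0],[8,26,0],[8,26,0]], rotation=[[0,0,0],[0,0,0],[0,0,0],[0,0,0],[0,0,0],[0,0,0],[0,0,0],[0,0,0],[0,0,0],[0,0,0]])

```text
time_s: 39.4
ee_pos: [497.9, -212.6, 220.8]
orientation: [0.0, 0.993, 0.116, 0.0]
ft_force: [0.8, -0.1, -1.7]
width: 33.1
gripper_force: 40.4
```

servo_tool(dp=[[8,26,0],[8,26,0],[8,26,0],[8,26,0],[8,26,0],[8,26,0],[2,9,0],[0,0,-20],[0,0,-30],[0,0,-25]], rotation=[[0,0,0],[0,0,0],[0,0,0],[0,0,0],[0,0,0],[0,0,0],[0,0,0],[0,0,0],[0,0,0],[0,0,0]])

```text
time_s: 40.23
ee_pos: [548.0, -48.7, 144.8]
orientation: [0.0, 0.993, 0.116, 0.001]
ft_force: [0.1, -0.3, -3.4]
width: 33.0
gripper_force: 40.4
```

servo_tool(dp=[[0,0,-16],[0,0,-8],[0,0,-4],[0,0,-2],[0,0,-2],[0,0,-1],[0,0,-1],[0,0,0],[0,0,0]], rotation=[[0,0,0],[0,0,0],[0,0,0],[0,0,0],[0,0,0],[0,0,0],[0,0,0],[0,0,0],[0,0,0]])

```text
time_s: 40.98
ee_pos: [548.4, -48.9, 111.9]
orientation: [0.0, 0.993, 0.116, 0.001]
ft_force: [-0.5, 0.5, 6.8]
width: 33.1
gripper_force: 41.2
```

servo_tool(dp=[[0,0,0],[0,0,0],[0,0,0],[0,0,0],[0,0,0],[0,0,0]], rotation=[[0,0,0],[0,0,0],[0,0,0],[0,0,0],[0,0,0],[0,0,0]], gripper=0)

```text
time_s: 41.48
ee_pos: [547.8, -48.8, 111.0]
orientation: [-0.0, 0.993, 0.116, -0.0]
ft_force: [-0.1, -0.1, 0.2]
width: 85.4
gripper_force: 0.0
```

servo_tool(dp=[[0,0,12],[0,0,25],[0,0,35],[0,0,35],[0,0,24],[0,0,8]], rotation=[[0,0,0],[0,0,0],[0,0,0],[0,0,0],[0,0,0],[0,0,0]])

```text
time_s: 41.98
ee_pos: [549.4, -49.0, 253.9]
orientation: [0.001, 0.993, 0.116, 0.003]
ft_force: [0.2, -0.7, 0.8]
width: 85.5
gripper_force: 0.0
```

servo_tool(dp=[[1,-24,0],[1,-24,0],[1,-24,0],[1,-24,0],[1,-24,0],[1,-24,0],[1,-24,0],[1,-24,0],[1,-24,0],[1,-24,0]], rotation=[[0,0,0.1122],[0,0,0.1122],[0,0,0.1122],[0,0,0.1122],[0,0,0.1122],[0,0,0.1122],[0,0,0.1122],[0,0,0.1122],[0,0,0.1122],[0,0,0.1122]])

```text
time_s: 42.82
ee_pos: [557.5, -289.9, 249.3]
orientation: [-0.0, 0.778, 0.629, -0.0]
ft_force: [0.9, 1.1, 0.4]
width: 85.3
gripper_force: 0.0
```

servo_tool(dp=[[1,-24,0],[1,-24,0],[1,-24,0],[1.2,-12.2,0],[0,0,0],[0,0,0],[0,0,0]], rotation=[[0,0,0.1122],[0,0,0.1122],[0,0,0.1122],[0,0,0.1122],[0,0,0],[0,0,0],[0,0,0]])

```text
time_s: 43.4
ee_pos: [561.7, -372.1, 249.4]
orientation: [-0.001, 0.622, 0.783, 0.0]
ft_force: [-0.1, 0.7, -1.1]
width: 85.5
gripper_force: 0.0
```

servo_tool(dp=[[0,0,-25],[0,0,-28],[0,0,-28],[0,0,-28],[0,0,-23],[0,0,-15],[0,0,0],[0,0,0]], rotation=[[0,0,0],[0,0,0],[0,0,0],[0,0,0],[0,0,0],[0,0,0],[0,0,0],[0,0,0]])

```text
time_s: 44.07
ee_pos: [561.8, -371.8, 102.7]
orientation: [-0.001, 0.621, 0.784, 0.0]
ft_force: [1.3, 0.3, 0.1]
width: 85.2
gripper_force: 0.0
```

servo_tool(dp=[[0,0,0],[0,0,0],[0,0,0],[0,0,0],[0,0,0],[0,0,0],[0,0,0],[0,0,0]], rotation=[[0,0,0],[0,0,0],[0,0,0],[0,0,0],[0,0,0],[0,0,0],[0,0,0],[0,0,0]], gripper=1, force=25)

```text
time_s: 44.73
ee_pos: [562.1, -373.2, 103.5]
orientation: [0.0, 0.621, 0.784, 0.0]
ft_force: [-1.7, 1.0, 5.5]
width: 17.3
gripper_force: 24.3
```

servo_tool(dp=[[0,0,10],[0,0,25],[0,0,30],[0,0,30],[4,12,15],[6.5,25.5,0],[6.5,25.5,0],[6.5,25.5,0],[6.5,25.5,0],[6.5,25.5,0]], rotation=[[0,0,0],[0,0,0],[0,0,0],[0,0,0],[0,0,0],[0,0,0],[0,0,0],[0,0,0],[0,0,0],[0,0,0]])

```text
time_s: 45.57
ee_pos: [598.7, -232.4, 213.8]
orientation: [0.0, 0.621, 0.784, 0.0]
ft_force: [0.3, -0.4, -0.8]
width: 17.3
gripper_force: 24.4
```

servo_tool(dp=[[6.5,25.5,0],[6.5,25.5,0],[6.5,25.5,0],[6.5,25.5,0],[6.5,25.5,0],[2.2,7.5,0],[0,0,0],[0,0,-20],[0,0,-30],[0,0,-25]], rotation=[[0,0,0],[0,0,0],[0,0,0],[0,0,0],[0,0,0],[0,0,0],[0,0,0],[0,0,0],[0,0,0],[0,0,0]])

```text
time_s: 46.4
ee_pos: [633.2, -99.6, 137.6]
orientation: [0.001, 0.621, 0.784, 0.0]
ft_force: [0.3, -0.3, -1.0]
width: 17.2
gripper_force: 24.5
```

servo_tool(dp=[[0,0,-16],[0,0,-8],[0,0,-4],[0,0,-2],[0,0,-2],[0,0,-1],[0,0,-1],[0,0,0],[0,0,0]], rotation=[[0,0,0],[0,0,0],[0,0,0],[0,0,0],[0,0,0],[0,0,0],[0,0,0],[0,0,0],[0,0,0]])

```text
time_s: 47.15
ee_pos: [633.6, -98.6, 104.5]
orientation: [0.0, 0.62, 0.784, 0.0]
ft_force: [0.1, -0.2, 2.5]
width: 17.4
gripper_force: 24.6
```

Release, rise, retreat out of view, and compare with the first pictures.

servo_tool(dp=[[0,0,0],[0,0,0],[0,0,0],[0,0,0],[0,0,0],[0,0,0]], rotation=[[0,0,0],[0,0,0],[0,0,0],[0,0,0],[0,0,0],[0,0,0]], gripper=0)

```text
time_s: 47.65
ee_pos: [633.2, -98.5, 104.0]
orientation: [-0.0, 0.621, 0.784, -0.0]
ft_force: [0.5, 0.6, -0.5]
width: 85.0
gripper_force: 0.0
```

servo_tool(dp=[[0,0,12],[0,0,25],[0,0,35],[0,0,35],[0,0,35],[0,0,35],[0,0,20],[0,0,0]], rotation=[[0,0,0],[0,0,0],[0,0,0],[0,0,0],[0,0,0],[0,0,0],[0,0,0],[0,0,0]])

```text
time_s: 48.32
ee_pos: [635.2, -98.9, 307.4]
orientation: [0.004, 0.62, 0.784, 0.002]
ft_force: [-0.1, 0.5, -0.3]
width: 85.1
gripper_force: 0.0
```

servo_tool(dp=[[-10,-30,0],[-10,-30,0],[-10,-30,0],[-10,-30,0],[-10,-30,0],[-10,-30,0],[-10,-30,0],[-10,-20,0],[0,0,0],[0,0,0]], rotation=[[0,0,0],[0,0,0],[0,0,0],[0,0,0],[0,0,0],[0,0,0],[0,0,0],[0,0,0],[0,0,0],[0,0,0]])

```text
time_s: 49.15
ee_pos: [552.4, -329.4, 301.0]
orientation: [-0.0, 0.621, 0.783, 0.0]
ft_force: [1.0, 0.9, -0.3]
width: 85.3
gripper_force: 0.0
```

```bash
python3 - <<'E'
from h import *
a=cam('scene');o=cv2.imread('pics/scene0.png')
b=o[190:360,225:415];n=a['img'][190:360,225:415,::-1]
d=cv2.cvtColor(cv2.absdiff(b,n),cv2.COLOR_BGR2GRAY)
im=np.hstack([n,b,cv2.cvtColor(cv2.convertScaleAbs(d,alpha=3),cv2.COLOR_GRAY2BGR)])
cv2.imwrite('pics/cmp.png',cv2.resize(im,None,fx=1.4,fy=2.2,interpolation=2) if 0 else cv2.resize(im,None,fx=1.4,fy=1.4,interpolation=2))
s=read_state();print(s['time_s'],s['ee_pos'],s['ft_force'])
E
```

```text
49.2 [ 552.91195307 -328.419411    301.03971516] [-0.53744503  0.57098139 -0.739368  ]
```

View pics/cmp.png

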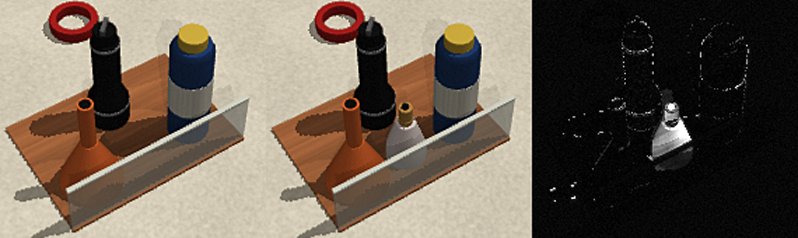

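Torch, funnel, can and tape match the first picture to sub-pixel level; only the bulb is gone.

```bash
python3 -c "
from rig import finish_job
print(finish_job())"
```

```text
the job is handed in; nothing more can be done
None
```

The white bulb stands cap up in the middle of the green-rimmed tray, the torch, funnel and can are back where they stood, with outlines matching the first picture, and the job was handed in at about 49 s.

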